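Close the food tubs with their own lids

TASK

Close the four open food tubs: put each wooden lid on the tub whose shape and size it matches, so that it sits level with its plug fully down in the mouth. Leave the tubs, the salt shaker and the spice jar standing where they are.

Things in the scene. Friction and masses are not known exactly. Their poses are not given: they have to be found in the camera images.
- lid_small: The small round wooden lid, lying right way up (plug down) on the worktop, about 100 g. Plate 82 across, 8 thick; under it a plug 50 across, 10 deep; on it an upright round knob 24 across and 30 high, in the middle. Origin: centre of the plug's underside; z up, plate underside at 10, plate top at 18, top of the handle at 48. Round, so its yaw does not matter.
- tub_small: The small round open white stoneware tub, standing loose, about 200 g. Outside 72 across, 50 high, walls 4 thick, mouth 64 across. Origin: centre of its underside; z up. With its lid home (the plug in the mouth with 7 play all round, the plate resting on the rim) the lid's origin is 40 above this origin. Round, so its yaw does not matter.
- lid_large: The large round wooden lid, lying right way up (plug down) on the worktop, about 100 g. Plate 114 across, 8 thick; under it a plug 82 across, 10 deep; on it an upright round knob 24 across and 30 high, in the middle. Origin: centre of the plug's underside; z up, plate underside at 10, plate top at 18, top of the handle at 48. Round, so its yaw does not matter.
- tub_large: The large round open white stoneware tub, standing loose, about 350 g. Outside 104 across, 50 high, walls 4 thick, mouth 96 across. Origin: centre of its underside; z up. With its lid home (the plug in the mouth with 7 play all round, the plate resting on the rim) the lid's origin is 40 above this origin. Round, so its yaw does not matter.
- lid_square: The square wooden lid, lying right way up (plug down) on the worktop, about 100 g. Plate 96 (own x) by 96 (own y), 8 thick; under it a plug 64 (own x) by 64 (own y), 10 deep; on it an upright bar 50 long (along own x) and 14 thick (along own y) and 30 high, in the middle. Origin: centre of the plug's underside; z up, plate underside at 10, plate top at 18, top of the handle at 48. It has no front: a half turn or a quarter turn gives the same fit.
- tub_square: The square open white stoneware tub, standing loose, about 300 g. Outside 86 (own x) by 86 (own y), 50 high, walls 4 thick, mouth 78 (own x) by 78 (own y). Origin: centre of its underside; z up. With its lid home (the plug in the mouth with 7 play all round, the plate resting on the rim) the lid's origin is 40 above this origin. It has no front: a half turn or a quarter turn gives the same fit.
- lid_oblong: The oblong wooden lid, lying right way up (plug down) on the worktop, about 100 g. Plate 130 (own x) by 76 (own y), 8 thick; under it a plug 98 (own x) by 44 (own y), 10 deep; on it an upright bar 50 long (along own x) and 14 thick (along own y) and 30 high, in the middle. Origin: centre of the plug's underside; z up, plate underside at 10, plate top at 18, top of the handle at 48. It has no front: a half turn gives the same fit.
- tub_oblong: The oblong open white stoneware tub, standing loose, about 350 g. Outside 120 (own x) by 66 (own y), 50 high, walls 4 thick, mouth 112 (own x) by 58 (own y). Origin: centre of its underside; z up. With its lid home (the plug in the mouth with 7 play all round, the plate resting on the rim) the lid's origin is 40 above this origin. It has no front: a half turn gives the same fit.
- salt: Salt shaker: white ceramic with a steel cap, 36 across, 68 high, standing loose among the tubs. Origin: centre of its underside. To be left alone.
- jar: Spice jar: amber glass with a black cap, 38 across, 64 high, standing loose among the tubs. Origin: centre of its underside. To be left alone.
Not all that is in view belongs to the job. Leave any blue look-alike of the lid_small alone.

How it is judged:
At the end, for the whole second after the job is handed in: Every lid rests on its own tub: level within 0.08 rad, plug in the mouth (lid origin 36 to 43.5 mm above the tub's origin, within 15 mm of it sideways); the tubs are upright on the worktop, within 50 mm of where they started; all is released and at rest (z of lid_small in the frame of tub_small between 0.036 and 0.0435 m and horizontal distance between lid_small and tub_small below 0.015 m and angle between each of lid_small, tub_small, lid_large, tub_large, lid_square, tub_square, lid_oblong, tub_oblong's own z axis and vertical below 0.08 rad and distance of each of tub_small, tub_large, tub_square, tub_oblong from where it was at the start of the episode below 0.05 m and height (world z) of each of tub_small, tub_large, tub_square, tub_oblong below 0.01 m and linear speed of each of lid_small, tub_small, lid_large, tub_large, lid_square, tub_square, lid_oblong, tub_oblong below 0.02 m/s and z of lid_large in the frame of tub_large between 0.036 and 0.0435 m and horizontal distance between lid_large and tub_large below 0.015 m and z of lid_square in the frame of tub_square between 0.036 and 0.0435 m and horizontal distance between lid_square and tub_square below 0.015 m and z of lid_oblong in the frame of tub_oblong between 0.036 and 0.0435 m and horizontal distance between lid_oblong and tub_oblong below 0.015 m); the robot touches nothing.
It fails at once if the salt shaker is knocked over or pushed more than 40 mm away (angle between salt's own z axis and vertical above 0.5 rad or distance of salt from where it was at the start of the episode above 0.04 m).
It fails at once if the spice jar is knocked over or pushed more than 40 mm away (angle between jar's own z axis and vertical above 0.5 rad or distance of jar from where it was at the start of the episode above 0.04 m).
It also fails if it takes over 106 s, if anything falls off the work surface, if the arm or the gripper's body presses on something with over 40 N, if the wrist force passes 120 N, or if a joint passes its speed limit or range.

ROBOT

A 6-joint arm with a two-finger parallel gripper is mounted at the origin on the work surface. World frame = base frame: x ahead of the robot, y to its left, z up, the work surface at z = 0. Lengths are in m, angles in rad, forces in N, time in s.
With the tool pointing down it reaches from about 0.25 to 0.775 m from the base axis. Payload 4 kg.
Tool frame: the origin (TCP) lies at the centre of the arm's flange, where the gripper is bolted on; the fingertips stand 199 mm ahead of it and the grasp point (between the pads) lies 180 mm ahead of it (robot.tcp_to_tips is the z of the fingertips in the tool frame, in m); z points along the fingers, y is the line along which they close (so a half turn about z gives the same grasp; the last joint's range is limited). The gripper opens to 94 mm and grips with 3 to 60 N. Pads are 16 mm wide; open, the fingers measure 119 mm over their backs; the gripper's body (75 mm by 177 mm) begins 78 mm behind the grasp point.
Start: joints at [1.124, 0.087, 1.371, -0, 1.684, -0.103], TCP at [0.185, 0.518, 0.405] pointing down, gripper open.
Joint ranges: [-3.1, 3.1], [-0.76, 2.03], [0.27, 2.55], [-1.08, 4.22], [0.17, 2.65], [-2.57, 2.57]. Speed limits (rad/s): [2.79, 2.79, 3.14, 3.14, 3.14, 3.14].

INTERFACE

Orientations are given as [roll, pitch, yaw] about the fixed x, y, z axes, in that order (R = Rz(yaw) Ry(pitch) Rx(roll)).
In Python, from bench import robot gives the robot as it stands.
- The arm moves only by the tool play_rows, never from a script. Its arguments are lists of equal length, an entry for each row: "translation": the shift along the tool's x, y, z scaled (see below), a list of three; "twist": the turn, a rotation vector about the tool's x, y, z scaled (see below), a list of three; "gripper": the opening, from -1 (shut) to 1 (fully open). A call has 1 to 8 rows; each row shifts and turns the commanded pose from where the row before left it, along the tool's axes as they then stand; what a row does not reach is not made up. The controller multiplies each number of a shift by 0.04 m and each number of a turn by 0.1 rad. A row lasts 1/10 s, in which the tool goes at most 50 mm and 8.59 degrees, less where a joint would pass 70% of its speed; a pose out of reach is approached as far as the arm can. A call with a number of a shift or a turn outside -1 to 1 is refused whole. A call with a gripper value outside its range is refused whole. The fingers move at their own pace and stop on an object; the grip force is fixed at half the most. Time passes only in rows, so rows that do not move let the fingers close. It gives the time, the measured TCP pose, the force, the opening and the grip force at its end, in the units of the state.
- robot.get_obs(): the state, without advancing time (a new reading comes with each control period).
- robot.snapshot(name): name is "scene" or "top"; returns the picture (480x640x3 uint8, red, green, blue); there is no depth.
- robot.camera_model(name): a dict with "camera_matrix" (3x3 intrinsics, pixels), "rvec" (rotation vector, rad) and "tvec" (3), from world to camera coordinates, as OpenCV has them. Camera axes: x right, y down, z forward; pixel columns grow to the right and rows downward; lengths in m; the calibration is good to about 2 mm. A picture is of the moment at which its call begins. camera_model takes no time and is no camera call.
- robot.close_job(): hands the job in; it is judged then, once.
Trained networks look in the newest picture that a camera, given by its name, has taken for a name from the list of things; names that differ only in an ending like _2 or _b are one class to them, and where a whole thing is asked for, a point or a joint stands for the part that bears it (a point fixed in the world has none). Each returns a list of dicts, best first, with "score" (0 to 1); they miss things now and then, are a little off and sometimes report something else, mostly with a low value. They report only what shows in the picture. A call takes as long as a camera call. They do not tell look-alikes from the thing itself.
- robot.recognise(name, camera): "centre" ([x, y, z] in m, in world coordinates, good to about 4 mm: the middle of the surface that is visible of it).
- robot.spot_point(name, camera): "centre" ([x, y, z] in m, in world coordinates, good to about 4 mm: a listed point, or the origin of a listed thing).
The state is a dict: "time": time; "joint_positions": joint angles; "qvel": joint speeds; "joint_torque": joint torques, N m; "tool_pos": TCP position; "ee_rot": TCP orientation; "wrist_force": force on the tool from outside, world axes, zero at the start; "wrist_torque": the same for the moment, N m; "width": finger opening in m; "finger_force": force on a finger pad.
Only numpy, scipy, OpenCV 4.12 (cv2) and the standard library are available. Lean on these libraries where they do the work, as an engineer would, in place of code of your own. Each camera call takes 0.05 s, during which the arm holds its last target. There are 200 camera calls.

## Working session

There is one attempt and no reset: what is moved stays moved. The work goes in short steps, Python scripts to look and compute and a tool call to move; the robot and the scene stay as the last step left them, time stands still between calls to the robot, and variables do not carry over. Pictures are saved under pics/ and viewed, at most 14 in all, crops included, and the job is handed in when it is done.

Besides the shell and the picture viewer there is one more tool, called after "Call:" by a JSON object that holds its "fn" and its "kwargs", one argument or row to a line. play_rows: Moves the arm, as the interface text tells. Its arguments: {"type":"object","properties":{"translation":{"type":"array","items":{"type":"array","items":{"type":"number","minimum":-1,"maximum":1}}},"twist":{"type":"array","items":{"type":"array","items":{"type":"number","minimum":-1,"maximum":1}}},"gripper":{"type":"array","items":{"type":"number"}}},"required":["translation","twist","gripper"]}

```bash
mkdir -p pics; cat > h.py <<'E'
import numpy as np, cv2
from bench import robot
def cam(n):
    m=robot.camera_model(n); return np.array(m["camera_matrix"],float),np.array(m["rvec"],float),np.array(m["tvec"],float)
def proj(n,p):
    K,r,t=cam(n); return cv2.projectPoints(np.array(p,float).reshape(-1,3),r,t,K,None)[0].reshape(-1,2)
def back(n,uv,z):
    K,r,t=cam(n); R=cv2.Rodrigues(r)[0]; c=-R.T@t.ravel()
    uv=np.array(uv,float).reshape(-1,2); d=(R.T@np.linalg.inv(K)@np.c_[uv,np.ones(len(uv))].T).T
    return c+d*((z-c[2])/d[:,2])[:,None]
def save(n,f):
    im=robot.snapshot(n); cv2.imwrite(f,im[:,:,::-1]); return im
E
python3 - <<'E'
from h import *
for n in("top","scene"): save(n,f"pics/{n}0.png")
N=["lid_small","tub_small","lid_large","tub_large","lid_square","tub_square","lid_oblong","tub_oblong","salt","jar"]
for x in N:
  for c in("top","scene"):
    for d in robot.spot_point(x,c)[:3]: print(x,c,np.round(d["centre"],3),round(d["score"],2),proj(c,d["centre"]).round()[0])
for c in("top","scene"):
  K,r,t=cam(c); print(c,K[0,0],(-cv2.Rodrigues(r)[0].T@t.ravel()).round(3))
print(robot.get_obs())
E
```

```text
lid_small top [0.745 0.268 0.001] 0.88 [205. 172.]
lid_small top [0.84  0.002 0.005] 0.88 [317. 135.]
lid_small top [ 0.673  0.152 -0.005] 0.81 [253. 203.]
lid_small scene [ 0.838 -0.003  0.001] 0.86 [396. 311.]
lid_small scene [0.623 0.266 0.002] 0.83 [417. 191.]
lid_small scene [ 0.669  0.154 -0.003] 0.65 [396. 225.]
tub_small top [0.505 0.424 0.002] 0.71 [133. 270.]
tub_small scene [ 0.514  0.424 -0.001] 0.8 [431. 143.]
lid_large top [ 0.446  0.105 -0.003] 0.94 [269. 299.]
lid_large scene [0.45  0.105 0.001] 0.81 [325. 180.]
tub_large top [ 0.459 -0.122 -0.004] 0.59 [366. 296.]
tub_large scene [ 0.459 -0.125 -0.004] 0.64 [251. 226.]
lid_square top [ 0.362  0.304 -0.003] 0.68 [181. 333.]
lid_square scene [ 0.366  0.304 -0.   ] 0.88 [363. 132.]
tub_square top [ 0.541 -0.41   0.002] 0.81 [491. 264.]
tub_square scene [ 0.543 -0.412  0.   ] 0.79 [153. 316.]
tub_square scene [ 0.518 -0.248 -0.003] 0.59 [217. 268.]
lid_oblong top [ 0.668 -0.161 -0.002] 0.94 [384. 208.]
lid_oblong scene [ 0.666 -0.163 -0.   ] 0.57 [285. 294.]
tub_oblong top [ 0.346 -0.29  -0.001] 0.83 [439. 347.]
tub_oblo
[... 430 characters left out ...]
  0.822]
{'time': 1.1, 'joint_positions': array([ 1.12390883e+00,  8.71680185e-02,  1.37068588e+00,  1.90260035e-05,
        1.68359861e+00, -1.03102821e-01]), 'qvel': array([-0.00107006,  0.00112132, -0.00017932, -0.00041187,  0.00174942,
       -0.00014853]), 'joint_torque': array([ 1.76670519e-04, -3.40033150e+01, -3.02613223e+01,  7.17561250e-02,
        2.35372887e-02,  4.52684640e-05]), 'tool_pos': array([0.18538006, 0.51781182, 0.40473055]), 'ee_rot': array([ 3.14145131e+00, -4.38097459e-06,  2.79781012e+00]), 'wrist_force': array([-0.07454757, -0.31536355,  0.02417023]), 'wrist_torque': array([-0.04178116, -0.01737217, -0.02590427]), 'finger_force': 0.0, 'width': 0.09399885382071543}
```

View pics/top0.png

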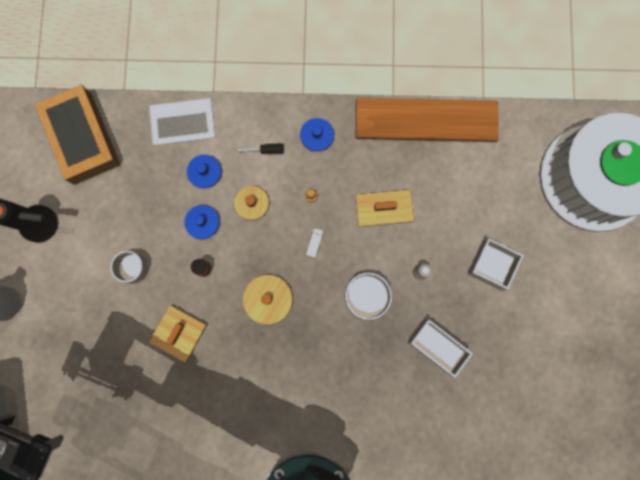

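View pics/scene0.png

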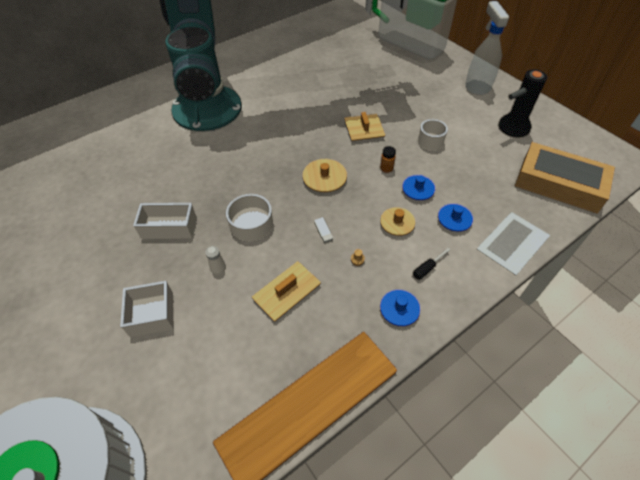

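```bash
cat > fit.py <<'E'
from h import *
from scipy.optimize import minimize
def ring(kind,a,b,z):
    if kind=="r":
        t=np.linspace(0,2*np.pi,48,endpoint=False); return np.c_[a/2*np.cos(t),a/2*np.sin(t),0*t+z]
    return np.array([[a/2,b/2,z],[-a/2,b/2,z],[-a/2,-b/2,z],[a/2,-b/2,z]])
def parts(n):
    S=n.split("_")[1]; k="r" if S in("small","large") else "b"
    if n[:3]=="lid":
        a,b={"small":(82,0),"large":(114,0),"square":(96,96),"oblong":(130,76)}[S]
        h=("r",24,0) if k=="r" else ("b",50,14)
        P=[[ring(k,a,b,10),ring(k,a,b,18)],[ring(*h,18),ring(*h,48)]]
    else:
        a,b={"small":(72,0),"large":(104,0),"square":(86,86),"oblong":(120,66)}[S]
        P=[[ring(k,a,b,0),ring(k,a,b,50)]]
    return [np.vstack(p)/1000 for p in P]
def world(p,q):
    c,s=np.cos(q[3]),np.sin(q[3]); return p@np.array([[c,s,0],[-s,c,0],[0,0,1]])+q[:3]
U=4
def sil(n,c,q,org,sz):
    m=np.zeros((sz[1]*U,sz[0]*U),np.uint8)
    for p in parts(n):
        uv=(proj(c,world(p,q))-org+.5)*U-.5
        cv2.fillConvexPoly(m,np.round(cv2.convexHull(uv.astype(np.float32))*16).astype(np.int32),255,shift=4)
    return cv2.resize(m,tuple(sz),interpolation=cv2.INTER_AREA)/255.
def fit(n,q0,ims,freez=True):
    D={}
    for c,im in ims.items():
        uv=proj(c,np.vstack([world(p,q0) for p in parts(n)])); o=np.floor(uv.min(0)-14).astype(int); s=(np.ceil(uv.max(0)+14).astype(int)-o)
        o=np.maximum(o,0)
        crop=np.ascontiguousarray(im[o[1]:o[1]+s[1],o[0]:o[0]+s[0],::-1]); s=[crop.shape[1],crop.shape[0]]
        m=sil(n,c,q0,o,s)>.5; k=np.ones((3,3),np.uint8)
        g=np.where(cv2.dilate(m.astype(np.uint8),k,iterations=8)>0,cv2.GC_PR_BGD,cv2.GC_BGD).astype(np.uint8)
        g[m]=cv2.GC_PR_FGD; g[cv2.erode(m.astype(np.uint8),k,iterations=5)>0]=cv2.GC_FGD
        cv2.grabCut(crop,g,None,np.zeros((1,65)),np.zeros((1,65)),6,cv2.GC_INIT_WITH_MASK)
        D[c]=(o,s,((g==1)|(g==3)).astype(float))
    def cost(v):
        q=[v[0],v[1],v[3]if freez else 0,v[2]]; e=0
        for c,(o,s,M) in D.items():
            S=sil(n,c,q,o,s); e+=np.abs(S-M).sum()/M.sum()
        return e
    best=None
    yaws=[q0[3]] if "small" in n or "large" in n else q0[3]+np.arange(0,np.pi if "oblong" in n or n=="lid_square" else np.pi/2,np.pi/8)
    for y in yaws:
        v0=np.array([q0[0],q0[1],y]+([0.]if freez else [])); sx=np.vstack([v0]+[v0+d for d in np.diag([.008,.008,.25,.01][:len(v0)])])
        r=minimize(cost,v0,method="Nelder-Mead",options=dict(initial_simplex=sx,xatol=2e-4,fatol=1e-4,maxiter=250))
        if best is None or r.fun<best.fun: best=r
    return best.x,best.fun
E
cat > go.py <<'E'
from fit import *
G={"lid_small":(.671,.153),"tub_small":(.51,.424),"lid_large":(.448,.105),"tub_large":(.459,-.123),"lid_square":(.364,.304),"tub_square":(.542,-.411),"lid_oblong":(.667,-.162),"tub_oblong":(.349,-.287)}
ims={c:cv2.imread(f"pics/{c}0.png")[:,:,::-1] for c in("top","scene")}
big={c:cv2.resize(ims[c],None,fx=3,fy=3,interpolation=cv2.INTER_CUBIC) for c in ims}
for n,g in G.items():
    q0=[*g,0,0]
    if n[:3]=="lid": hz=.048
    v,e=fit(n,q0,ims); w,e2=fit(n,q0,{"top":ims["top"]},False)
    print(n,v.round(4),round(e,3),"top-only",w.round(4),round(e2,3),"R",round(float(np.hypot(*v[:2])),3))
    for c in big:
        for p in parts(n):
            h=len(p)//2
            for r in (p[:h],p[h:]): cv2.polylines(big[c],[np.round((proj(c,world(r,[v[0],v[1],0,v[2]]))+.5)*3*16).astype(int)],True,(255,0,255),1,cv2.LINE_AA,4)
t=big["top"][490:1150,300:1600]; cv2.imwrite("pics/ovt.png",cv2.resize(t,None,fx=.61,fy=.61,interpolation=cv2.INTER_AREA)[:,:,::-1])
s=big["scene"][330:1020,340:1400]; cv2.imwrite("pics/ovs.png",cv2.resize(s,None,fx=.75,fy=.75,interpolation=cv2.INTER_AREA)[:,:,::-1])
E
time python3 go.py
```

```text
lid_small [ 0.6706  0.1533  0.2913 -0.0038] 0.22 top-only [0.6707 0.1539 0.1275] 0.088 R 0.688
tub_small [ 0.5114  0.4258  0.2403 -0.0061] 0.558 top-only [0.5119 0.4216 0.0774] 0.458 R 0.665
lid_large [ 0.446   0.1072  0.1213 -0.0053] 0.125 top-only [0.4458 0.1069 0.119 ] 0.03 R 0.459
tub_large [ 0.4592 -0.1236  0.0054 -0.0104] 0.104 top-only [ 0.4587 -0.1226  0.054 ] 0.029 R 0.476Traceback (most recent call last):
  File "go.py", line 8, in <module>
    v,e=fit(n,q0,ims); w,e2=fit(n,q0,{"top":ims["top"]},False)
        ~~~^^^^^^^^^^
  File "fit.py", line 46, in fit
    r=minimize(cost,v0,method="Nelder-Mead",options=dict(initial_simplex=sx,xatol=2e-4,fatol=1e-4,maxiter=250))
    res = _minimize_neldermead(fun, x0, args, callback, bounds=bounds,
                               **options)
    fxr = func(xr)
    fx = function(np.copy(x), *(wrapper_args + args))
  File "fit.py", line 40, in cost
    S=sil(n,c,q,o,s); e+=np.abs(S-M).sum()/M.sum()
  File "fit.py", line 23, in sil
    uv=(proj(c,world(p,q))-org+.5)*U-.5
        ~~~~^^^^^^^^^^^^^^
  File "h.py", line 6, in proj
    K,r,t=cam(n); return cv2.projectPoints(np.array(p,float).reshape(-1,3),r,t,K,None)[0].reshape(-1,2)
          ~~~^^^
  File "h.py", line 4, in cam
    m=robot.camera_model(n); return np.array(m["camera_matrix"],float),np.array(m["rvec"],float),np.array(m["tvec"],float)
ValueError: time passes only in moves, steps and waits

real	0m3.055s
user	0m2.759s
sys	0m0.170s
```

```bash
sed -i 's/^def cam/import functools\n@functools.cache\ndef cam/' h.py; time python3 go.py
```

```text
lid_small [ 0.6706  0.1533  0.2913 -0.0038] 0.22 top-only [0.6707 0.1539 0.1275] 0.088 R 0.688
tub_small [ 0.5114  0.4258  0.2403 -0.0061] 0.558 top-only [0.5119 0.4216 0.0774] 0.458 R 0.665
lid_large [ 0.446   0.1072  0.1213 -0.0053] 0.125 top-only [0.4458 0.1069 0.119 ] 0.03 R 0.459
tub_large [ 0.4592 -0.1236  0.0054 -0.0104] 0.104 top-only [ 0.4587 -0.1226  0.054 ] 0.029 R 0.476
lid_square [3.6350e-01 3.0950e-01 2.6905e+00 3.0000e-04] 0.294 top-only [ 0.3632  0.3088 -0.4662] 0.061 R 0.477
tub_square [ 0.5398 -0.4139  1.1488 -0.0126] 0.384 top-only [ 0.5393 -0.4131 -0.2124] 0.294 R 0.68
lid_oblong [ 0.6569 -0.174   2.9859 -0.0041] 0.852 top-only [ 0.6729 -0.2     1.5921] 0.316 R 0.68
tub_oblong [ 0.3501 -0.2855  0.8506 -0.0067] 0.47 top-only [ 0.3518 -0.2825  0.8498] 0.24 R 0.452
real	0m3.409s
user	0m4.009s
sys	0m0.097s
```

View pics/ovt.png

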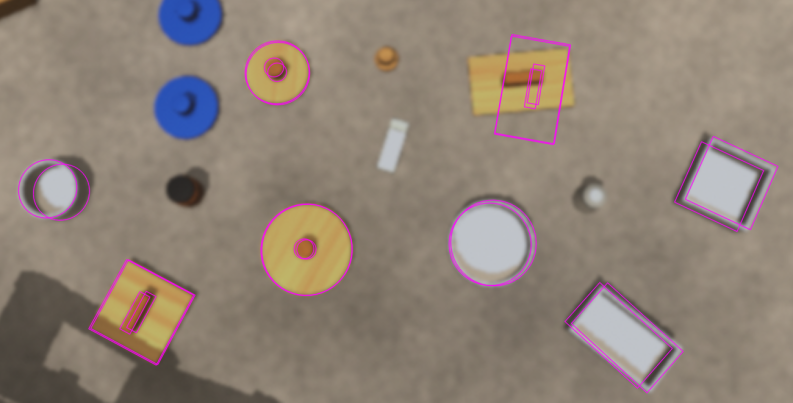

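View pics/ovs.png

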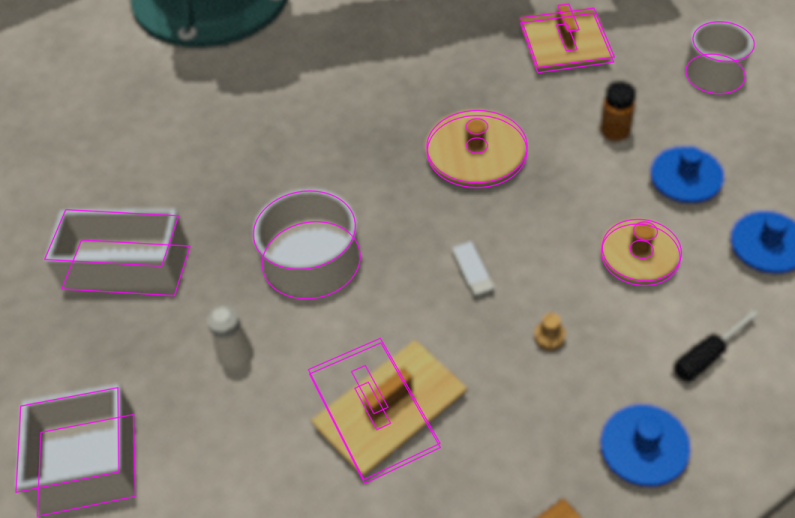

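```bash
cat > go2.py <<'E'
from fit import *
import fit as F
ims={c:cv2.imread(f"pics/{c}0.png") for c in("top","scene")}
G={"lid_small":(.671,.153,0),"tub_small":(.51,.424,0),"lid_large":(.446,.107,0),"tub_large":(.459,-.123,0),"lid_square":(.3635,.309,-.46),"tub_square":(.542,-.411,-.4),"lid_oblong":(.667,-.165,1.5),"tub_oblong":(.349,-.287,.9)}
big={c:cv2.resize(ims[c],None,fx=3,fy=3,interpolation=cv2.INTER_CUBIC) for c in ims}
def samp(c,uv): return cv2.remap(gray[c],uv[:,0].astype(np.float32),uv[:,1].astype(np.float32),cv2.INTER_LINEAR).ravel()
gray={c:cv2.GaussianBlur(cv2.cvtColor(ims[c],cv2.COLOR_BGR2GRAY).astype(np.float32),(0,0),.6) for c in ims}
def dens(n,off,z):
    S=n.split("_")[1]
    if S in("small","large"): a={"small":72,"large":104}[S]; r=ring("r",a+2*off,0,z)
    else:
        a,b={"square":(86,86),"oblong":(120,66)}[S]; k=ring("b",a+2*off,b+2*off,z); r=np.vstack([k[i]+(k[(i+1)%4]-k[i])*np.linspace(0,1,20)[:,None] for i in range(4)])
    return r/1000
for n,g in G.items():
    res=[]
    for cs in (("top","scene"),("top",),("scene",)):
        two=len(cs)==2
        if n[:3]=="lid":
            D={}
            for c in cs:
                hsv=cv2.cvtColor(ims[c],cv2.COLOR_BGR2HSV); M=((hsv[...,1]>95)&(hsv[...,0]<30)).astype(np.uint8)
                uv=proj(c,[g[0],g[1],.02])[0]; o=(uv-45).astype(int); s=[90,90]; m=M[o[1]:o[1]+90,o[0]:o[0]+90]
                _,L,st,ce=cv2.connectedComponentsWithStats(m); i=L[40:50,40:50]; i=np.bincount(i[i>0]).argmax(); m=cv2.morphologyEx((L==i).astype(np.uint8),cv2.MORPH_CLOSE,np.ones((7,7)))
                D[c]=(o,s,m.astype(float))
            cost=lambda v:sum(np.abs(sil(n,c,[v[0],v[1],v[3] if two else 0,v[2]],o,s)-M).sum()/M.sum() for c,(o,s,M) in D.items())
        else:
            def cost(v):
                e=0;q=[v[0],v[1],v[3] if two else 0,v[2]]
                for c in cs:
                    f=lambda off:np.minimum(samp(c,proj(c,world(dens(n,off,50),q))),190).mean()
                    e-=(2*f(-2)-f(3)-f(-8)*.6)/100
                return e
        best=None
        for dx,dy,dw in [(a,b,w) for a in(-.006,.006) for b in(-.006,.006) for w in(-.35,0,.35)]:
            v0=np.array([g[0]+dx,g[1]+dy,g[2]+dw]+([0.]if two else [])); sx=np.vstack([v0]+[v0+d for d in np.diag([.006,.006,.15,.006][:len(v0)])])
            r=minimize(cost,v0,method="Nelder-Mead",options=dict(initial_simplex=sx,xatol=2e-4,fatol=1e-4,maxiter=200))
            if best is None or r.fun<best.fun: best=r
        res.append(best)
    print(n,*[(r.x.round(4),round(r.fun,3)) for r in res]); v=res[0].x
    for c in big:
        for p in parts(n):
            h=len(p)//2
            for r in (p[:h],p[h:]): cv2.polylines(big[c],[np.round((proj(c,world(r,[v[0],v[1],0,v[2]]))+.5)*3*16).astype(int)],True,(255,0,255),1,cv2.LINE_AA,4)
t=big["top"][490:1150,300:1600]; t=cv2.resize(t,None,fx=.61,fy=.61,interpolation=cv2.INTER_AREA)
s=big["scene"][330:1020,340:1400]; s=cv2.resize(s,None,fx=.75,fy=.75,interpolation=cv2.INTER_AREA)[:195*2,:]
cv2.imwrite("pics/ovt2.png",t);cv2.imwrite("pics/ovs2.png",s)
E
time python3 go2.py
```

```text
lid_small (array([ 6.705e-01,  1.523e-01,  2.838e-01, -1.000e-04]), np.float64(0.155)) (array([ 0.6705,  0.1523, -0.2907]), np.float64(0.051)) (array([0.6695, 0.1533, 0.0393]), np.float64(0.1))
tub_small (array([ 0.5106,  0.4254, -0.3789,  0.0015]), np.float64(-2.076)) (array([ 0.5108,  0.4265, -0.0937]), np.float64(-1.156)) (array([0.509 , 0.4263, 0.1204]), np.float64(-0.94))
lid_large (array([4.460e-01, 1.063e-01, 2.746e-01, 4.000e-04]), np.float64(0.085)) (array([0.446 , 0.1061, 0.1069]), np.float64(0.02)) (array([0.4443, 0.1071, 0.6948]), np.float64(0.06))
tub_large (array([ 0.4583, -0.1225,  0.2686,  0.0018]), np.float64(-2.149)) (array([ 0.4583, -0.1229, -0.2338]), np.float64(-0.992)) (array([ 0.4568, -0.1217, -0.3862]), np.float64(-1.161))
lid_square (array([ 0.3631,  0.3082, -0.4639,  0.0015]), np.float64(0.102)) (array([ 0.3633,  0.309 , -0.4612]), np.float64(0.026)) (array([ 0.3613,  0.3093, -0.4699]), np.float64(0.071))
tub_square (array([ 0.5378, -0.4116, -0.434 ,  0.0015]), np.float64(-2.607)) (array([ 0.538, -0.412, -0.434]), np.float64(-1.205)) (array([ 0.5368, -0.4117,  1.1366]), np.float64(-1.401))
lid_oblong (array([ 6.6580e-01, -1.5960e-01,  1.6872e+00, -1.4000e-03]), np.float64(0.097)) (array([ 0.6661, -0.159 ,  1.6867]), np.float64(0.035)) (array([ 0.6652, -0.1596,  1.6796]), np.float64(0.061))
tub_oblong (array([ 0.3479, -0.2846,  0.9355,  0.0021]), np.float64(-2.492)) (array([ 0.3479, -0.285 ,  0.9344]), np.float64(-1.252)) (array([ 0.3459, -0.2842,  0.9356]), np.float64(-1.24))
real	0m11.707s
user	0m12.137s
sys	0m0.152s
```

View pics/ovt2.png

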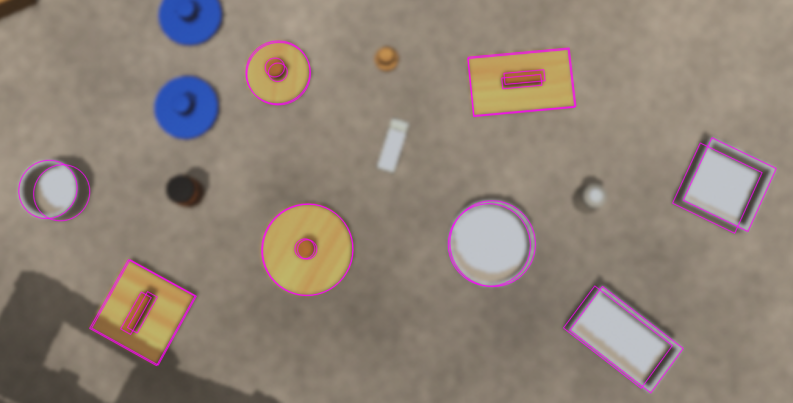

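```bash
cat > plan.py <<'E'
import sys,json
from h import *
# plan.py cap x y z yaw [x y z yaw ...]: waypoints in TCP coordinates; cap = m per row
a=[float(v) for v in sys.argv[1:]]; cap=a[0]; W=np.array(a[1:]).reshape(-1,4)
o=robot.get_obs(); p=np.array(o["tool_pos"]); y=o["ee_rot"][2]; T=[];Q=[]
print("now",p.round(4),o["ee_rot"].round(4),"w",round(o["width"],4),"t",o["time"],"F",o["wrist_force"].round(1))
for w in W:
    dy=(w[3]-y+np.pi/2)%np.pi-np.pi/2
    if "-f" in sys.argv: dy=w[3]-y
    d=np.linalg.norm(w[:3]-p); n=max(int(np.ceil(d/cap+ (1 if d>.06 else 0))),int(np.ceil(abs(dy)/.1-1e-6)),1)
    s=np.arange(1,n+1)/n
    if d>.06: # ramp ends
        k=np.ones(n); k[0]=k[-1]=.5; s=np.cumsum(k)/k.sum()
    p0,y0=p.copy(),y
    for i in range(n):
        t=p0+(w[:3]-p0)*s[i]; c,si=np.cos(y),np.sin(y); R=np.array([[c,si,0],[si,-c,0],[0,0,-1]])
        u=(R.T@(t-p)/.04).round(2); q=round(-(y0+dy*(i+1)/n-y)/.1,2)
        assert abs(u).max()<=1,u
        T.append(u.tolist());Q.append([0,0,q]); p=p+R@u*.04; y-=q*.1
for i in range(0,len(T),8): print(len(T[i:i+8]),"T",json.dumps(T[i:i+8]),"Q",json.dumps(Q[i:i+8]))
print("j6",np.arctan2(p[1],p[0])+np.pi/2-y,p.round(4),round(y,3))
E
python3 plan.py .036 .363 .3085 .28 2.678 .363 .3085 .224 2.678
```

```text
now [0.1854 0.5178 0.4047] [ 3.1415 -0.      2.7978] w 0.094 t 1.1 F [-0.1 -0.3  0. ]
8 T [[-0.33, -0.19, 0.17], [-0.67, -0.37, 0.35], [-0.66, -0.37, 0.35], [-0.68, -0.36, 0.34], [-0.68, -0.34, 0.35], [-0.68, -0.35, 0.35], [-0.68, -0.33, 0.34], [-0.69, -0.32, 0.35]] Q [[0, 0, 0.12], [0, 0, 0.12], [0, 0, 0.12], [0, 0, 0.12], [0, 0, 0.12], [0, 0, 0.12], [0, 0, 0.12], [0, 0, 0.12]]
4 T [[-0.7, -0.32, 0.35], [-0.35, -0.15, 0.17], [0.0, -0.0, 0.7], [0.0, -0.0, 0.7]] Q [[0, 0, 0.12], [0, 0, 0.12], [0, 0, -0.0], [0, 0, -0.0]]
j6 -0.40268410450398484 [0.3631 0.3086 0.2239] 2.678
```

Call:
{"fn": "play_rows", "kwargs": {
  "translation": [
    [-0.33,-0.19,0.17],
    [-0.67,-0.37,0.35],
    [-0.66,-0.37,0.35],
    [-0.68,-0.36,0.34],
    [-0.68,-0.34,0.35],
    [-0.68,-0.35,0.35],
    [-0.68,-0.33,0.34],
    [-0.69,-0.32,0.35]
  ],
  "twist": [
    [0,0,0.12],
    [0,0,0.12],
    [0,0,0.12],
    [0,0,0.12],
    [0,0,0.12],
    [0,0,0.12],
    [0,0,0.12],
    [0,0,0.12]
  ],
  "gripper": [1,1,1,1,1,1,1,1]
}}

```text
time: 1.9
tool_pos: [0.334, 0.3416, 0.2998]
ee_rot: [-3.141, 0.0, 2.7]
wrist_force: [0.9, 0.2, -1.1]
width: 0.0938
finger_force: 0.0
```

Call:
{"fn": "play_rows", "kwargs": {
  "translation": [
    [-0.7,-0.32,0.35],
    [-0.35,-0.15,0.17],
    [0,0,0],
    [0,0,0]
  ],
  "twist": [
    [0,0,0.12],
    [0,0,0.12],
    [0,0,0],
    [0,0,0]
  ],
  "gripper": [1,1,0,0]
}}

```text
time: 2.3
tool_pos: [0.3631, 0.3081, 0.2798]
ee_rot: [-3.142, -0.001, 2.677]
wrist_force: [-0.6, 0.7, -0.3]
width: 0.0811
finger_force: 0.0
```

```bash
python3 plan.py .028 .363 .3085 .224 2.678
```

```text
now [0.3631 0.3081 0.2798] [-3.1416e+00 -5.0000e-04  2.6765e+00] w 0.0811 t 2.3 F [-0.6  0.7 -0.3]
2 T [[0.0, 0.0, 0.7], [0.01, 0.01, 0.7]] Q [[0, 0, -0.01], [0, 0, -0.0]]
j6 -0.40210186115340507 [0.363  0.3086 0.2238] 2.678
```

Call:
{"fn": "play_rows", "kwargs": {
  "translation": [
    [0,0,0.5],
    [0,0,0.5],
    [0,0,0.4],
    [0,0,0],
    [0,0,0],
    [0,0,0],
    [0,0,0],
    [0,0,0]
  ],
  "twist": [
    [0,0,0],
    [0,0,0],
    [0,0,0],
    [0,0,0],
    [0,0,0],
    [0,0,0],
    [0,0,0],
    [0,0,0]
  ],
  "gripper": [0,0,0,-1,-1,-1,-1,-1]
}}

```text
time: 3.1
tool_pos: [0.3633, 0.3088, 0.2248]
ee_rot: [3.14, 0.001, 2.678]
wrist_force: [0.0, -0.5, -0.4]
width: 0.0176
finger_force: 0.0
```

Call:
{"fn": "play_rows", "kwargs": {
  "translation": [
    [0,0,0],
    [0,0,0],
    [0,0,0],
    [0,0,-0.5],
    [0,0,-0.8],
    [0,0,-0.9],
    [0,0,-0.5],
    [0,0,0]
  ],
  "twist": [
    [0,0,0],
    [0,0,0],
    [0,0,0],
    [0,0,0],
    [0,0,0],
    [0,0,0],
    [0,0,0],
    [0,0,0]
  ],
  "gripper": [-1,-1,-1,-1,-1,-1,-1,-1]
}}

```text
time: 3.9
tool_pos: [0.3638, 0.309, 0.335]
ee_rot: [3.135, 0.003, 2.678]
wrist_force: [-0.4, -0.4, -0.8]
width: 0.0134
finger_force: 30.0
```

```bash
python3 plan.py .036 .538 -.4118 .335 2.708 .538 -.4118 .267 2.708
```

```text
now [0.3638 0.309  0.335 ] [3.1355 0.0034 2.6777] w 0.0134 t 3.9 F [-0.4 -0.4 -0.8]
8 T [[-0.28, -0.34, 0.0], [-0.57, -0.67, 0.0], [-0.57, -0.68, 0.0], [-0.57, -0.68, 0.0], [-0.56, -0.67, 0.0], [-0.57, -0.68, 0.0], [-0.56, -0.68, 0.0], [-0.56, -0.68, 0.0]] Q [[0, 0, -0.01], [0, 0, -0.02], [0, 0, -0.01], [0, 0, -0.02], [0, 0, -0.01], [0, 0, -0.01], [0, 0, -0.02], [0, 0, -0.01]]
8 T [[-0.57, -0.68, 0.0], [-0.56, -0.68, 0.0], [-0.56, -0.69, 0.0], [-0.56, -0.68, 0.0], [-0.55, -0.68, 0.0], [-0.56, -0.69, 0.0], [-0.56, -0.68, 0.0], [-0.55, -0.69, 0.0]] Q [[0, 0, -0.01], [0, 0, -0.02], [0, 0, -0.01], [0, 0, -0.02], [0, 0, -0.01], [0, 0, -0.01], [0, 0, -0.02], [0, 0, -0.01]]
8 T [[-0.56, -0.69, 0.0], [-0.55, -0.69, 0.0], [-0.55, -0.68, 0.0], [-0.55, -0.69, 0.0], [-0.55, -0.69, 0.0], [-0.28, -0.35, 0.0], [0.0, 0.0, 0.43], [0.0, 0.0, 0.85]] Q [[0, 0, -0.01], [0, 0, -0.02], [0, 0, -0.01], [0, 0, -0.02], [0, 0, -0.01], [0, 0, -0.01], [0, 0, -0.0], [0, 0, -0.0]]
1 T [[0.0, 0.0, 0.42]] Q [[0, 0, -0.0]]
j6 -1.7903191852064835 [ 0.538  -0.4119  0.267 ] 2.708
```

Call:
{"fn": "play_rows", "kwargs": {
  "translation": [
    [-0.28,-0.34,0.0],
    [-0.57,-0.67,0.0],
    [-0.57,-0.68,0.0],
    [-0.57,-0.68,0.0],
    [-0.56,-0.67,0.0],
    [-0.57,-0.68,0.0],
    [-0.56,-0.68,0.0],
    [-0.56,-0.68,0.0]
  ],
  "twist": [
    [0,0,-0.01],
    [0,0,-0.02],
    [0,0,-0.01],
    [0,0,-0.02],
    [0,0,-0.01],
    [0,0,-0.01],
    [0,0,-0.02],
    [0,0,-0.01]
  ],
  "gripper": [-1,-1,-1,-1,-1,-1,-1,-1]
}}

```text
time: 4.7
tool_pos: [0.4249, 0.0498, 0.3294]
ee_rot: [-3.14, -0.003, 2.689]
wrist_force: [0.6, 0.3, -1.0]
width: 0.0136
finger_force: 30.0
```

Call:
{"fn": "play_rows", "kwargs": {
  "translation": [
    [-0.57,-0.68,0.0],
    [-0.56,-0.68,0.0],
    [-0.56,-0.69,0.0],
    [-0.56,-0.68,0.0],
    [-0.55,-0.68,0.0],
    [-0.56,-0.69,0.0],
    [-0.56,-0.68,0.0],
    [-0.55,-0.69,0.0]
  ],
  "twist": [
    [0,0,-0.01],
    [0,0,-0.02],
    [0,0,-0.01],
    [0,0,-0.02],
    [0,0,-0.01],
    [0,0,-0.01],
    [0,0,-0.02],
    [0,0,-0.01]
  ],
  "gripper": [-1,-1,-1,-1,-1,-1,-1,-1]
}}

```text
time: 5.5
tool_pos: [0.4914, -0.2247, 0.329]
ee_rot: [3.141, -0.004, 2.7]
wrist_force: [0.7, 0.2, -1.3]
width: 0.0137
finger_force: 30.0
```

Call:
{"fn": "play_rows", "kwargs": {
  "translation": [
    [-0.56,-0.69,0.0],
    [-0.55,-0.69,0.0],
    [-0.55,-0.68,0.0],
    [-0.55,-0.69,0.0],
    [-0.55,-0.69,0.0],
    [-0.28,-0.35,0.0],
    [0,0,0],
    [0,0,0]
  ],
  "twist": [
    [0,0,-0.01],
    [0,0,-0.02],
    [0,0,-0.01],
    [0,0,-0.02],
    [0,0,-0.01],
    [0,0,-0.01],
    [0,0,0],
    [0,0,0]
  ],
  "gripper": [-1,-1,-1,-1,-1,-1,-1,-1]
}}

```text
time: 6.3
tool_pos: [0.5371, -0.412, 0.3291]
ee_rot: [3.14, -0.004, 2.707]
wrist_force: [-0.2, -0.7, -0.4]
width: 0.014
finger_force: 30.0
```

```bash
python3 plan.py .02 .538 -.4118 .29 2.708 .538 -.4118 .266 2.708; python3 - <<'E'
from h import *
im=save("top","pics/a.png"); s=save("scene","pics/as.png")
a=cv2.resize(im[200:330,400:560],None,fx=3,fy=3,interpolation=cv2.INTER_CUBIC); b=cv2.resize(s[230:360,90:222],None,fx=3,fy=3,interpolation=cv2.INTER_CUBIC)[:390,:320]
cv2.imwrite("pics/b.png",np.hstack([a,b])[:,:,::-1])
E
```

```text
now [ 0.5371 -0.412   0.3291] [ 3.1396 -0.0041  2.7074] w 0.014 t 6.3 F [-0.2 -0.7 -0.4]
4 T [[-0.01, 0.01, 0.49], [-0.01, 0.0, 0.49], [0.0, 0.0, 0.3], [0.0, 0.0, 0.3]] Q [[0, 0, -0.0], [0, 0, -0.01], [0, 0, 0.0], [0, 0, 0.0]]
j6 -1.791139671774432 [ 0.538  -0.412   0.2659] 2.708
```

View pics/b.png

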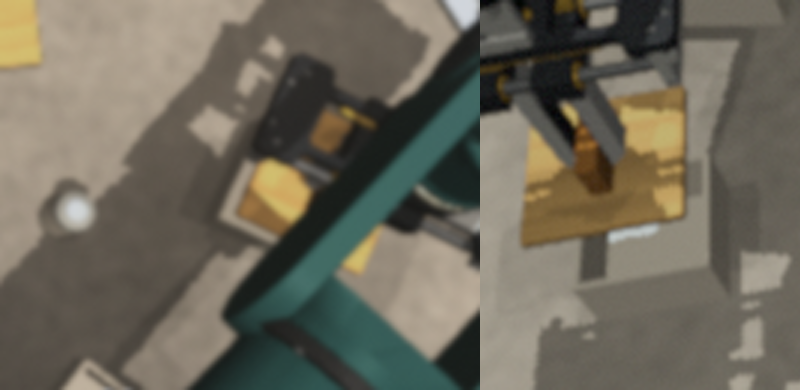

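Call:
{"fn": "play_rows", "kwargs": {
  "translation": [
    [-0.01,0,0.45],
    [-0.01,0,0.45],
    [0,0,0.3],
    [0,0,0.25],
    [0,0,0.14],
    [0,0,0],
    [0,0,0],
    [0,0,0]
  ],
  "twist": [
    [0,0,0],
    [0,0,0],
    [0,0,0],
    [0,0,0],
    [0,0,0],
    [0,0,0],
    [0,0,0],
    [0,0,0]
  ],
  "gripper": [-1,-1,-1,-1,-1,-1,-1,-1]
}}

```text
time: 7.2
tool_pos: [0.5383, -0.4128, 0.2694]
ee_rot: [-3.141, 0.002, 2.708]
wrist_force: [0.8, 0.6, -0.9]
width: 0.0139
finger_force: 30.0
```

Call:
{"fn": "play_rows", "kwargs": {
  "translation": [
    [0,0,0.08],
    [0,0,0],
    [0,0,0]
  ],
  "twist": [
    [0,0,0],
    [0,0,0],
    [0,0,0]
  ],
  "gripper": [-1,-1,-1]
}}

```text
time: 7.5
tool_pos: [0.538, -0.4126, 0.265]
ee_rot: [3.141, -0.0, 2.708]
wrist_force: [-0.2, -0.2, -1.1]
width: 0.0138
finger_force: 30.0
```

```bash
python3 - <<'E'
from h import *
for i in range(3):
    o=robot.get_obs(); print(o["tool_pos"].round(4),o["ee_rot"].round(3),o["wrist_force"].round(2)); robot.snapshot("scene")
E
```

```text
[ 0.538  -0.4126  0.265 ] [ 3.141 -0.     2.708] [-0.18 -0.15 -1.09]
[ 0.5381 -0.4126  0.265 ] [ 3.141 -0.     2.708] [ 0.19  0.27 -0.56]
[ 0.5381 -0.4127  0.2651] [3.142 0.    2.708] [ 0.91  0.96 -0.71]
```

Call:
{"fn": "play_rows", "kwargs": {
  "translation": [
    [0,0,0],
    [0,0,0],
    [0,0,0],
    [0,0,0],
    [0,0,-0.3],
    [0,0,-0.6],
    [0,0,-0.8],
    [0,0,0]
  ],
  "twist": [
    [0,0,0],
    [0,0,0],
    [0,0,0],
    [0,0,0],
    [0,0,0],
    [0,0,0],
    [0,0,0],
    [0,0,0]
  ],
  "gripper": [0,0,0,0,0,0,0,0]
}}

```text
time: 8.45
tool_pos: [0.5387, -0.4132, 0.3406]
ee_rot: [-3.138, 0.012, 2.708]
wrist_force: [0.7, 0.9, 1.5]
width: 0.047
finger_force: 0.0
```

```bash
python3 plan.py .037 .446 .1063 .31 2.69
```

```text
now [ 0.5387 -0.4132  0.3406] [-3.1381  0.0115  2.7079] w 0.047 t 8.45 F [0.7 0.9 1.5]
8 T [[0.25, 0.36, 0.03], [0.51, 0.72, 0.05], [0.5, 0.72, 0.05], [0.51, 0.72, 0.05], [0.51, 0.72, 0.05], [0.5, 0.72, 0.05], [0.51, 0.71, 0.05], [0.51, 0.72, 0.05]] Q [[0, 0, 0.01], [0, 0, 0.01], [0, 0, 0.01], [0, 0, 0.01], [0, 0, 0.02], [0, 0, 0.01], [0, 0, 0.01], [0, 0, 0.01]]
8 T [[0.51, 0.72, 0.05], [0.51, 0.71, 0.05], [0.52, 0.72, 0.06], [0.51, 0.71, 0.05], [0.51, 0.71, 0.05], [0.52, 0.72, 0.05], [0.51, 0.71, 0.05], [0.26, 0.36, 0.03]] Q [[0, 0, 0.01], [0, 0, 0.01], [0, 0, 0.01], [0, 0, 0.01], [0, 0, 0.02], [0, 0, 0.01], [0, 0, 0.01], [0, 0, 0.01]]
j6 -0.8849371904524597 [0.4461 0.1064 0.3098] 2.69
```

Call:
{"fn": "play_rows", "kwargs": {
  "translation": [
    [0.25,0.36,0.03],
    [0.51,0.72,0.05],
    [0.5,0.72,0.05],
    [0.51,0.72,0.05],
    [0.51,0.72,0.05],
    [0.5,0.72,0.05],
    [0.51,0.71,0.05],
    [0.51,0.72,0.05]
  ],
  "twist": [
    [0,0,0.01],
    [0,0,0.01],
    [0,0,0.01],
    [0,0,0.01],
    [0,0,0.02],
    [0,0,0.01],
    [0,0,0.01],
    [0,0,0.01]
  ],
  "gripper": [0,0,0,0,0,0,0,0]
}}

```text
time: 9.25
tool_pos: [0.4912, -0.1515, 0.3177]
ee_rot: [3.141, 0.0, 2.698]
wrist_force: [-0.0, 0.3, -0.1]
width: 0.0473
finger_force: 0.0
```

Call:
{"fn": "play_rows", "kwargs": {
  "translation": [
    [0.51,0.72,0.05],
    [0.51,0.71,0.05],
    [0.52,0.72,0.06],
    [0.51,0.71,0.05],
    [0.51,0.71,0.05],
    [0.52,0.72,0.05],
    [0.51,0.71,0.05],
    [0.26,0.36,0.03]
  ],
  "twist": [
    [0,0,0.01],
    [0,0,0.01],
    [0,0,0.01],
    [0,0,0.01],
    [0,0,0.02],
    [0,0,0.01],
    [0,0,0.01],
    [0,0,0.01]
  ],
  "gripper": [0,0,0,0,0,0,0,0]
}}

```text
time: 10.05
tool_pos: [0.4446, 0.1091, 0.3021]
ee_rot: [3.141, -0.001, 2.692]
wrist_force: [-0.1, -0.1, -0.7]
width: 0.0473
finger_force: 0.0
```

Call:
{"fn": "play_rows", "kwargs": {
  "translation": [
    [0,0,0],
    [0,0,0],
    [0,0,0]
  ],
  "twist": [
    [0,0,0],
    [0,0,0],
    [0,0,0]
  ],
  "gripper": [0,0,0]
}}

```text
time: 10.35
tool_pos: [0.4457, 0.1062, 0.3023]
ee_rot: [-3.141, 0.0, 2.689]
wrist_force: [0.5, -1.0, 0.1]
width: 0.0472
finger_force: 0.0
```

```bash
python3 - <<'E'
from h import *
save("top","pics/c.png"); s=save("scene","pics/cs.png")
im=cv2.imread("pics/c.png")
a=cv2.resize(im[200:330,400:560],None,fx=3,fy=3,interpolation=cv2.INTER_CUBIC); b=cv2.resize(s[230:360,90:200,::-1],None,fx=3,fy=3,interpolation=cv2.INTER_CUBIC)[:390,:320]
cv2.imwrite("pics/d.png",np.hstack([a,b]))
E
python3 plan.py .03 .446 .1063 .225 2.69
```

```text
now [0.4458 0.1061 0.3023] [-3.1415e+00  2.0000e-04  2.6881e+00] w 0.0473 t 10.45 F [-0.   0.5 -0.1]
4 T [[-0.0, 0.0, 0.32], [-0.0, 0.0, 0.65], [-0.0, 0.01, 0.64], [-0.0, -0.0, 0.32]] Q [[0, 0, -0.0], [0, 0, -0.01], [0, 0, -0.0], [0, 0, -0.01]]
j6 -0.8850833643580454 [0.4459 0.1064 0.2251] 2.69
```

View pics/d.png

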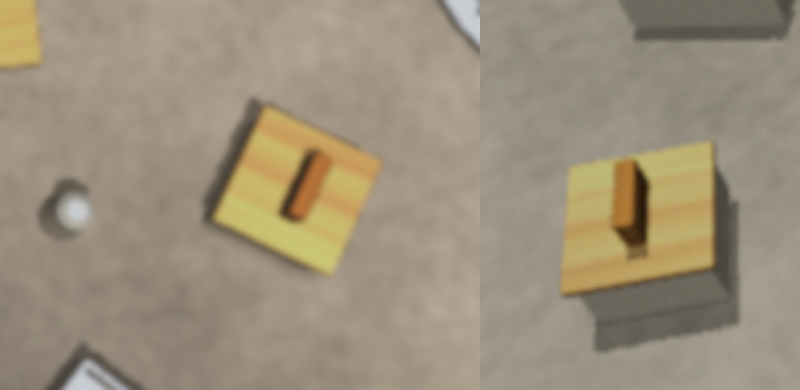

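Call:
{"fn": "play_rows", "kwargs": {
  "translation": [
    [0,0,0.4],
    [0,0.01,0.65],
    [0,0,0.6],
    [0,0,0.28],
    [0,0,0],
    [0,0,0],
    [0,0,0],
    [0,0,0]
  ],
  "twist": [
    [0,0,0],
    [0,0,0],
    [0,0,0],
    [0,0,0],
    [0,0,0],
    [0,0,0],
    [0,0,0],
    [0,0,0]
  ],
  "gripper": [0,0,0,0,0,-1,-1,-1]
}}

```text
time: 11.25
tool_pos: [0.4463, 0.1073, 0.2265]
ee_rot: [3.14, 0.002, 2.69]
wrist_force: [-0.6, -1.0, 0.7]
width: 0.0265
finger_force: 0.3
```

Call:
{"fn": "play_rows", "kwargs": {
  "translation": [
    [0,0,0],
    [0,0,0],
    [0,0,0],
    [0,0,-0.5],
    [0,0,-0.9],
    [0,0,-0.9],
    [0,0,-0.5],
    [0,0,0]
  ],
  "twist": [
    [0,0,0],
    [0,0,0],
    [0,0,0],
    [0,0,0],
    [0,0,0],
    [0,0,0],
    [0,0,0],
    [0,0,0]
  ],
  "gripper": [-1,-1,-1,-1,-1,-1,-1,-1]
}}

```text
time: 12.05
tool_pos: [0.4464, 0.1076, 0.3403]
ee_rot: [3.138, 0.006, 2.69]
wrist_force: [0.2, 0.9, -1.6]
width: 0.0234
finger_force: 30.0
```

```bash
python3 plan.py .034 .4583 -.1226 .335 2.69
```

```text
now [0.4464 0.1076 0.3403] [3.1375 0.0056 2.69  ] w 0.0234 t 12.05 F [ 0.2  0.9 -1.6]
8 T [[-0.2, -0.36, 0.01], [-0.4, -0.72, 0.02], [-0.39, -0.72, 0.02], [-0.4, -0.72, 0.02], [-0.4, -0.72, 0.01], [-0.39, -0.73, 0.02], [-0.4, -0.72, 0.02], [-0.2, -0.36, 0.01]] Q [[0, 0, -0.0], [0, 0, -0.0], [0, 0, -0.0], [0, 0, -0.0], [0, 0, -0.0], [0, 0, -0.0], [0, 0, -0.0], [0, 0, -0.0]]
j6 -1.380838347510913 [ 0.4583 -0.1227  0.3351] 2.69
```

Call:
{"fn": "play_rows", "kwargs": {
  "translation": [
    [-0.2,-0.36,0],
    [-0.4,-0.72,0],
    [-0.39,-0.72,0],
    [-0.4,-0.72,0],
    [-0.4,-0.72,0],
    [-0.39,-0.73,0],
    [-0.4,-0.72,0],
    [-0.2,-0.36,0]
  ],
  "twist": [
    [0,0,0],
    [0,0,0],
    [0,0,0],
    [0,0,0],
    [0,0,0],
    [0,0,0],
    [0,0,0],
    [0,0,0]
  ],
  "gripper": [-1,-1,-1,-1,-1,-1,-1,-1]
}}

```text
time: 12.85
tool_pos: [0.457, -0.1249, 0.3344]
ee_rot: [-3.141, -0.004, 2.688]
wrist_force: [-0.7, 0.9, -1.8]
width: 0.023
finger_force: 30.0
```

Call:
{"fn": "play_rows", "kwargs": {
  "translation": [
    [0,0,0.5],
    [0,0,0.4],
    [0,0,0],
    [0,0,0],
    [0,0,0]
  ],
  "twist": [
    [0,0,0],
    [0,0,0],
    [0,0,0],
    [0,0,0],
    [0,0,0]
  ],
  "gripper": [-1,-1,-1,-1,-1]
}}

```text
time: 13.35
tool_pos: [0.4577, -0.1228, 0.3012]
ee_rot: [3.141, 0.0, 2.69]
wrist_force: [0.4, -0.2, -1.0]
width: 0.0232
finger_force: 30.0
```

```bash
python3 plan.py .02 .4583 -.1226 .265 2.69
```

```text
now [ 0.4577 -0.1228  0.3012] [3.1414e+00 3.0000e-04 2.6901e+00] w 0.0232 t 13.35 F [ 0.4 -0.2 -1. ]
2 T [[-0.01, 0.01, 0.45], [-0.0, 0.0, 0.46]] Q [[0, 0, 0.0], [0, 0, 0.0]]
j6 -1.3808233378308576 [ 0.4582 -0.1226  0.2648] 2.69
```

Call:
{"fn": "play_rows", "kwargs": {
  "translation": [
    [-0.01,0.01,0.4],
    [0,0,0.3],
    [0,0,0.18],
    [0,0,0],
    [0,0,0],
    [0,0,0]
  ],
  "twist": [
    [0,0,0],
    [0,0,0],
    [0,0,0],
    [0,0,0],
    [0,0,0],
    [0,0,0]
  ],
  "gripper": [-1,-1,-1,-1,-1,-1]
}}

```text
time: 13.95
tool_pos: [0.4581, -0.1227, 0.266]
ee_rot: [3.141, 0.0, 2.69]
wrist_force: [0.8, -0.5, -0.1]
width: 0.0232
finger_force: 30.0
```

Call:
{"fn": "play_rows", "kwargs": {
  "translation": [
    [0,0,0.03],
    [0,0,0],
    [0,0,0],
    [0,0,0],
    [0,0,-0.4],
    [0,0,-0.7],
    [0,0,-0.5],
    [0,0,0]
  ],
  "twist": [
    [0,0,0],
    [0,0,0],
    [0,0,0],
    [0,0,0],
    [0,0,0],
    [0,0,0],
    [0,0,0],
    [0,0,0]
  ],
  "gripper": [-1,0,0,0,0,0,0,0]
}}

```text
time: 14.75
tool_pos: [0.4588, -0.1231, 0.3319]
ee_rot: [3.141, 0.007, 2.69]
wrist_force: [-0.0, -0.2, 0.2]
width: 0.047
finger_force: 0.0
```

```bash
python3 plan.py .036 .6705 .1525 .31 2.69
```

```text
now [ 0.4588 -0.1231  0.3319] [3.1411 0.0068 2.6898] w 0.047 t 14.75 F [-0.  -0.2  0.2]
8 T [[-0.09, 0.43, 0.03], [-0.17, 0.85, 0.05], [-0.18, 0.85, 0.06], [-0.17, 0.85, 0.05], [-0.18, 0.85, 0.06], [-0.17, 0.85, 0.05], [-0.18, 0.85, 0.06], [-0.17, 0.85, 0.05]] Q [[0, 0, -0.0], [0, 0, -0.0], [0, 0, -0.0], [0, 0, -0.0], [0, 0, -0.0], [0, 0, -0.0], [0, 0, -0.0], [0, 0, -0.0]]
3 T [[-0.18, 0.85, 0.06], [-0.17, 0.85, 0.05], [-0.09, 0.43, 0.03]] Q [[0, 0, -0.0], [0, 0, -0.0], [0, 0, -0.0]]
j6 -0.8951949540527262 [0.6704 0.1526 0.3099] 2.69
```

Call:
{"fn": "play_rows", "kwargs": {
  "translation": [
    [-0.09,0.43,0.03],
    [-0.17,0.85,0.05],
    [-0.18,0.85,0.06],
    [-0.17,0.85,0.05],
    [-0.18,0.85,0.06],
    [-0.17,0.85,0.05],
    [-0.18,0.85,0.06],
    [-0.17,0.85,0.05]
  ],
  "twist": [
    [0,0,0],
    [0,0,0],
    [0,0,0],
    [0,0,0],
    [0,0,0],
    [0,0,0],
    [0,0,0],
    [0,0,0]
  ],
  "gripper": [0,0,0,0,0,0,0,0]
}}

```text
time: 15.55
tool_pos: [0.6171, 0.0852, 0.31]
ee_rot: [-3.14, -0.002, 2.69]
wrist_force: [0.2, -0.2, -0.7]
width: 0.0472
finger_force: 0.0
```

Call:
{"fn": "play_rows", "kwargs": {
  "translation": [
    [-0.18,0.85,0.06],
    [-0.17,0.85,0.05],
    [-0.09,0.43,0.03],
    [0,0,0],
    [0,0,0],
    [0,0,0]
  ],
  "twist": [
    [0,0,0],
    [0,0,0],
    [0,0,0],
    [0,0,0],
    [0,0,0],
    [0,0,0]
  ],
  "gripper": [0,0,0,0,0,0]
}}

```text
time: 16.15
tool_pos: [0.6692, 0.152, 0.3061]
ee_rot: [-3.141, -0.001, 2.689]
wrist_force: [-0.1, 0.3, 1.0]
width: 0.0468
finger_force: 0.0
```

```bash
python3 plan.py .03 .6705 .1525 .225 2.69
```

```text
now [0.6692 0.152  0.3061] [-3.1406e+00 -9.0000e-04  2.6889e+00] w 0.0468 t 16.15 F [-0.1  0.3  1. ]
4 T [[-0.0, 0.0, 0.34], [-0.01, 0.01, 0.67], [-0.01, 0.01, 0.68], [-0.0, 0.01, 0.34]] Q [[0, 0, -0.0], [0, 0, -0.01], [0, 0, 0.0], [0, 0, -0.0]]
j6 -0.895098244347678 [0.6705 0.1527 0.2249] 2.69
```

Call:
{"fn": "play_rows", "kwargs": {
  "translation": [
    [0,0,0.4],
    [-0.01,0.02,0.67],
    [-0.01,0.01,0.66],
    [0,0,0.3],
    [0,0,0],
    [0,0,0],
    [0,0,0],
    [0,0,0]
  ],
  "twist": [
    [0,0,0],
    [0,0,0],
    [0,0,0],
    [0,0,0],
    [0,0,0],
    [0,0,0],
    [0,0,0],
    [0,0,0]
  ],
  "gripper": [0,0,0,0,0,-1,-1,-1]
}}

```text
time: 16.95
tool_pos: [0.6714, 0.1536, 0.2276]
ee_rot: [3.14, 0.003, 2.69]
wrist_force: [-0.5, -1.4, 1.2]
width: 0.0266
finger_force: 0.5
```

Call:
{"fn": "play_rows", "kwargs": {
  "translation": [
    [0,0,0],
    [0,0,0],
    [0,0,0],
    [0,0,-0.5],
    [0,0,-0.9],
    [0,0,-0.9],
    [0,0,-0.5],
    [0,0,0]
  ],
  "twist": [
    [0,0,0],
    [0,0,0],
    [0,0,0],
    [0,0,0],
    [0,0,0],
    [0,0,0],
    [0,0,0],
    [0,0,0]
  ],
  "gripper": [-1,-1,-1,-1,-1,-1,-1,-1]
}}

```text
time: 17.75
tool_pos: [0.6714, 0.154, 0.3419]
ee_rot: [3.137, 0.006, 2.69]
wrist_force: [0.7, 0.5, -0.8]
width: 0.0234
finger_force: 30.0
```

```bash
python3 plan.py .036 .5106 .4258 .335 2.69
```

```text
now [0.6714 0.154  0.3419] [3.1366 0.0064 2.69  ] w 0.0234 t 17.75 F [ 0.7  0.5 -0.8]
8 T [[0.37, 0.24, 0.01], [0.73, 0.49, 0.02], [0.73, 0.48, 0.02], [0.73, 0.49, 0.02], [0.73, 0.48, 0.02], [0.73, 0.48, 0.02], [0.73, 0.49, 0.01], [0.74, 0.48, 0.02]] Q [[0, 0, 0.0], [0, 0, 0.0], [0, 0, 0.0], [0, 0, 0.0], [0, 0, 0.0], [0, 0, 0.0], [0, 0, 0.0], [0, 0, 0.0]]
2 T [[0.73, 0.49, 0.02], [0.36, 0.24, 0.01]] Q [[0, 0, 0.0], [0, 0, 0.0]]
j6 -0.4243402009181829 [0.5107 0.4257 0.3351] 2.69
```

Call:
{"fn": "play_rows", "kwargs": {
  "translation": [
    [0.37,0.24,0],
    [0.73,0.49,0],
    [0.73,0.48,0],
    [0.73,0.49,0],
    [0.73,0.48,0],
    [0.73,0.48,0],
    [0.73,0.49,0],
    [0.74,0.48,0]
  ],
  "twist": [
    [0,0,0],
    [0,0,0],
    [0,0,0],
    [0,0,0],
    [0,0,0],
    [0,0,0],
    [0,0,0],
    [0,0,0]
  ],
  "gripper": [-1,-1,-1,-1,-1,-1,-1,-1]
}}

```text
time: 18.55
tool_pos: [0.5344, 0.382, 0.3337]
ee_rot: [-3.137, -0.004, 2.691]
wrist_force: [0.2, 1.2, -1.0]
width: 0.0233
finger_force: 30.0
```

Call:
{"fn": "play_rows", "kwargs": {
  "translation": [
    [0.73,0.49,0],
    [0.36,0.24,0],
    [0,0,0.4],
    [0,0,0.4],
    [0,0,0],
    [0,0,0],
    [0,0,0]
  ],
  "twist": [
    [0,0,0],
    [0,0,0],
    [0,0,0],
    [0,0,0],
    [0,0,0],
    [0,0,0],
    [0,0,0]
  ],
  "gripper": [-1,-1,-1,-1,-1,-1,-1]
}}

```text
time: 19.25
tool_pos: [0.5112, 0.4244, 0.3057]
ee_rot: [3.141, 0.0, 2.688]
wrist_force: [0.4, -0.0, -1.1]
width: 0.0235
finger_force: 30.0
```

```bash
python3 plan.py .02 .5106 .4258 .265 2.69
```

```text
now [0.5112 0.4244 0.3057] [3.1412e+00 4.0000e-04 2.6879e+00] w 0.0235 t 19.25 F [ 0.4 -0.  -1.1]
3 T [[0.01, 0.01, 0.34], [0.01, 0.01, 0.34], [0.01, 0.0, 0.34]] Q [[0, 0, -0.01], [0, 0, -0.0], [0, 0, -0.01]]
j6 -0.42399689486248127 [0.5105 0.4257 0.2649] 2.69
```

Call:
{"fn": "play_rows", "kwargs": {
  "translation": [
    [0.01,0.02,0.4],
    [0.01,0.01,0.4],
    [0.01,0,0.2],
    [0,0,0],
    [0,0,0],
    [0,0,0]
  ],
  "twist": [
    [0,0,0],
    [0,0,0],
    [0,0,0],
    [0,0,0],
    [0,0,0],
    [0,0,0]
  ],
  "gripper": [-1,-1,-1,-1,-1,-1]
}}

```text
time: 19.85
tool_pos: [0.5097, 0.4267, 0.2659]
ee_rot: [-3.141, 0.001, 2.69]
wrist_force: [-1.1, -3.0, 5.0]
width: 0.023
finger_force: 30.0
```

Call:
{"fn": "play_rows", "kwargs": {
  "translation": [
    [0,0,0],
    [0,0,0],
    [0,0,0],
    [0,0,0],
    [0,0,-0.4],
    [0,0,-0.7],
    [0,0,-0.5],
    [0,0,0]
  ],
  "twist": [
    [0,0,0],
    [0,0,0],
    [0,0,0],
    [0,0,0],
    [0,0,0],
    [0,0,0],
    [0,0,0],
    [0,0,0]
  ],
  "gripper": [0,0,0,0,0,0,0,0]
}}

```text
time: 20.65
tool_pos: [0.5103, 0.4276, 0.3354]
ee_rot: [3.133, 0.005, 2.69]
wrist_force: [0.5, 1.2, 0.3]
width: 0.0468
finger_force: 0.0
```

```bash
python3 plan.py .036 .6658 -.1594 .31 1.687
```

```text
now [0.5103 0.4276 0.3354] [3.133  0.0046 2.6898] w 0.0468 t 20.65 F [0.5 1.2 0.3]
8 T [[-0.29, -0.34, 0.02], [-0.62, -0.64, 0.04], [-0.65, -0.61, 0.03], [-0.69, -0.57, 0.04], [-0.72, -0.53, 0.04], [-0.75, -0.49, 0.04], [-0.77, -0.45, 0.03], [-0.79, -0.4, 0.04]] Q [[0, 0, 0.56], [0, 0, 0.55], [0, 0, 0.56], [0, 0, 0.56], [0, 0, 0.56], [0, 0, 0.55], [0, 0, 0.56], [0, 0, 0.56]]
8 T [[-0.82, -0.36, 0.04], [-0.84, -0.32, 0.03], [-0.85, -0.26, 0.04], [-0.87, -0.22, 0.04], [-0.87, -0.17, 0.04], [-0.89, -0.12, 0.03], [-0.89, -0.07, 0.04], [-0.89, -0.03, 0.04]] Q [[0, 0, 0.55], [0, 0, 0.56], [0, 0, 0.56], [0, 0, 0.56], [0, 0, 0.55], [0, 0, 0.56], [0, 0, 0.56], [0, 0, 0.55]]
2 T [[-0.89, 0.03, 0.04], [-0.45, 0.04, 0.01]] Q [[0, 0, 0.56], [0, 0, 0.56]]
j6 -0.3511683045178693 [ 0.6658 -0.1595  0.3102] 1.687
```

Call:
{"fn": "play_rows", "kwargs": {
  "translation": [
    [-0.29,-0.34,0.02],
    [-0.62,-0.64,0.04],
    [-0.65,-0.61,0.03],
    [-0.69,-0.57,0.04],
    [-0.72,-0.53,0.04],
    [-0.75,-0.49,0.04],
    [-0.77,-0.45,0.03],
    [-0.79,-0.4,0.04]
  ],
  "twist": [
    [0,0,0.56],
    [0,0,0.55],
    [0,0,0.56],
    [0,0,0.56],
    [0,0,0.56],
    [0,0,0.55],
    [0,0,0.56],
    [0,0,0.56]
  ],
  "gripper": [0,0,0,0,0,0,0,0]
}}

```text
time: 21.45
tool_pos: [0.5783, 0.1669, 0.3175]
ee_rot: [-3.141, -0.001, 2.242]
wrist_force: [0.9, -0.4, 0.4]
width: 0.0471
finger_force: 0.0
```

Call:
{"fn": "play_rows", "kwargs": {
  "translation": [
    [-0.82,-0.36,0.04],
    [-0.84,-0.32,0.03],
    [-0.85,-0.26,0.04],
    [-0.87,-0.22,0.04],
    [-0.87,-0.17,0.04],
    [-0.89,-0.12,0.03],
    [-0.89,-0.07,0.04],
    [-0.89,-0.03,0.04]
  ],
  "twist": [
    [0,0,0.55],
    [0,0,0.56],
    [0,0,0.56],
    [0,0,0.56],
    [0,0,0.55],
    [0,0,0.56],
    [0,0,0.56],
    [0,0,0.55]
  ],
  "gripper": [0,0,0,0,0,0,0,0]
}}

```text
time: 22.25
tool_pos: [0.6513, -0.1095, 0.3054]
ee_rot: [-3.141, -0.001, 1.796]
wrist_force: [-0.1, -0.3, -0.1]
width: 0.0469
finger_force: 0.0
```

Call:
{"fn": "play_rows", "kwargs": {
  "translation": [
    [-0.89,0.03,0.04],
    [-0.45,0.04,0.01],
    [0,0,0],
    [0,0,0],
    [0,0,0],
    [0,0,0]
  ],
  "twist": [
    [0,0,0.56],
    [0,0,0.56],
    [0,0,0],
    [0,0,0],
    [0,0,0],
    [0,0,0]
  ],
  "gripper": [0,0,0,0,0,0]
}}

```text
time: 22.85
tool_pos: [0.6651, -0.1585, 0.3045]
ee_rot: [3.141, -0.0, 1.689]
wrist_force: [1.2, -0.2, -0.2]
width: 0.0472
finger_force: 0.0
```

```bash
python3 plan.py .03 .6658 -.1594 .225 1.687;  python3 - <<'E'
from h import *
a=save("top","pics/e.png"); s=save("scene","pics/es.png")
a=cv2.resize(a[220:350,90:220],None,fx=3,fy=3,interpolation=cv2.INTER_CUBIC); b=cv2.resize(s[90:220,360:490],None,fx=3,fy=3,interpolation=cv2.INTER_CUBIC)
cv2.imwrite("pics/f.png",np.hstack([a,b])[:,:,::-1])
E
```

```text
now [ 0.6651 -0.1585  0.3045] [ 3.1414e+00 -4.0000e-04  1.6890e+00] w 0.0472 t 22.85 F [ 1.2 -0.2 -0.2]
4 T [[-0.0, 0.0, 0.33], [-0.01, 0.01, 0.66], [-0.01, 0.0, 0.67], [-0.0, 0.01, 0.33]] Q [[0, 0, 0.01], [0, 0, 0.0], [0, 0, 0.01], [0, 0, 0.0]]
j6 -0.35086706464338424 [ 0.666  -0.1592  0.2249] 1.687
```

View pics/f.png

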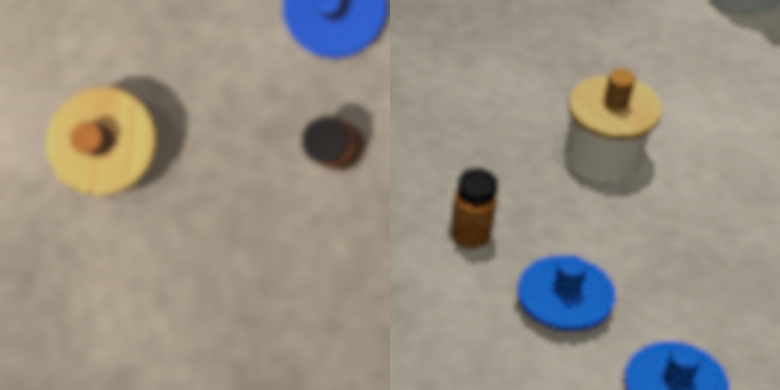

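Call:
{"fn": "play_rows", "kwargs": {
  "translation": [
    [0,0,0.38],
    [-0.01,0.02,0.66],
    [-0.01,0,0.66],
    [0,0,0.29],
    [0,0,0],
    [0,0,0],
    [0,0,0],
    [0,0,0]
  ],
  "twist": [
    [0,0,0.02],
    [0,0,0],
    [0,0,0],
    [0,0,0],
    [0,0,0],
    [0,0,0],
    [0,0,0],
    [0,0,0]
  ],
  "gripper": [0,0,0,0,0,-1,-1,-1]
}}

```text
time: 23.75
tool_pos: [0.6665, -0.1608, 0.2267]
ee_rot: [3.138, 0.001, 1.685]
wrist_force: [0.7, -0.5, -0.6]
width: 0.0264
finger_force: 0.0
```

Call:
{"fn": "play_rows", "kwargs": {
  "translation": [
    [0,0,0],
    [0,0,0],
    [0,0,0],
    [0,0,-0.5],
    [0,0,-0.9],
    [0,0,-0.9],
    [0,0,-0.5],
    [0,0,0]
  ],
  "twist": [
    [0,0,0],
    [0,0,0],
    [0,0,0],
    [0,0,0],
    [0,0,0],
    [0,0,0],
    [0,0,0],
    [0,0,0]
  ],
  "gripper": [-1,-1,-1,-1,-1,-1,-1,-1]
}}

```text
time: 24.55
tool_pos: [0.6665, -0.1608, 0.3414]
ee_rot: [3.134, 0.003, 1.685]
wrist_force: [0.4, -0.3, -0.5]
width: 0.0142
finger_force: 30.0
```

```bash
python3 plan.py .036 .348 -.2848 .335 .935
```

```text
now [ 0.6665 -0.1608  0.3414] [3.134  0.0033 1.6848] w 0.0142 t 24.55 F [ 0.4 -0.3 -0.5]
8 T [[-0.11, -0.41, 0.01], [-0.27, -0.81, 0.01], [-0.33, -0.79, 0.02], [-0.38, -0.77, 0.02], [-0.43, -0.73, 0.01], [-0.48, -0.71, 0.02], [-0.53, -0.67, 0.01], [-0.57, -0.64, 0.02]] Q [[0, 0, 0.68], [0, 0, 0.68], [0, 0, 0.68], [0, 0, 0.69], [0, 0, 0.68], [0, 0, 0.68], [0, 0, 0.68], [0, 0, 0.68]]
3 T [[-0.62, -0.59, 0.02], [-0.65, -0.55, 0.01], [-0.35, -0.25, 0.01]] Q [[0, 0, 0.68], [0, 0, 0.69], [0, 0, 0.68]]
j6 -0.05011697025234252 [ 0.3481 -0.285   0.335 ] 0.935
```

Call:
{"fn": "play_rows", "kwargs": {
  "translation": [
    [-0.11,-0.41,0],
    [-0.27,-0.81,0],
    [-0.33,-0.79,0],
    [-0.38,-0.77,0],
    [-0.43,-0.73,0],
    [-0.48,-0.71,0],
    [-0.53,-0.67,0],
    [-0.57,-0.64,0]
  ],
  "twist": [
    [0,0,0.68],
    [0,0,0.68],
    [0,0,0.68],
    [0,0,0.69],
    [0,0,0.68],
    [0,0,0.68],
    [0,0,0.68],
    [0,0,0.68]
  ],
  "gripper": [-1,-1,-1,-1,-1,-1,-1,-1]
}}

```text
time: 25.35
tool_pos: [0.4254, -0.2535, 0.3341]
ee_rot: [-3.138, -0.001, 1.137]
wrist_force: [-0.0, -1.0, -0.3]
width: 0.0139
finger_force: 30.0
```

Call:
{"fn": "play_rows", "kwargs": {
  "translation": [
    [-0.62,-0.59,0],
    [-0.65,-0.55,0],
    [-0.35,-0.25,0],
    [0,0,0.4],
    [0,0,0.4],
    [0,0,0],
    [0,0,0],
    [0,0,0]
  ],
  "twist": [
    [0,0,0.68],
    [0,0,0.69],
    [0,0,0.68],
    [0,0,0],
    [0,0,0],
    [0,0,0],
    [0,0,0],
    [0,0,0]
  ],
  "gripper": [-1,-1,-1,-1,-1,-1,-1,-1]
}}

```text
time: 26.15
tool_pos: [0.3477, -0.2849, 0.3048]
ee_rot: [3.141, -0.0, 0.935]
wrist_force: [-0.2, 0.3, -1.1]
width: 0.0141
finger_force: 30.0
```

```bash
python3 plan.py .02 .348 -.2848 .2655 .935
```

```text
now [ 0.3477 -0.2849  0.3048] [ 3.1414e+00 -1.0000e-04  9.3510e-01] w 0.0141 t 26.15 F [-0.2  0.3 -1.1]
2 T [[0.0, 0.0, 0.49], [0.01, 0.0, 0.49]] Q [[0, 0, 0.0], [0, 0, 0.0]]
j6 -0.04974673312183864 [ 0.348  -0.2846  0.2656] 0.935
```

Call:
{"fn": "play_rows", "kwargs": {
  "translation": [
    [0,0,0.4],
    [0,0,0.38],
    [0,0,0.18],
    [0,0,0],
    [0,0,0],
    [0,0,0]
  ],
  "twist": [
    [0,0,0],
    [0,0,0],
    [0,0,0],
    [0,0,0],
    [0,0,0],
    [0,0,0]
  ],
  "gripper": [-1,-1,-1,-1,-1,-1]
}}

```text
time: 26.75
tool_pos: [0.3478, -0.285, 0.2669]
ee_rot: [3.14, 0.0, 0.935]
wrist_force: [0.1, -0.4, -0.4]
width: 0.0136
finger_force: 30.0
```

Call:
{"fn": "play_rows", "kwargs": {
  "translation": [
    [0,0,0.04],
    [0,0,0],
    [0,0,0],
    [0,0,0],
    [0,0,0],
    [0,0,-0.4],
    [0,0,-0.9],
    [0,0,-0.9]
  ],
  "twist": [
    [0,0,0],
    [0,0,0],
    [0,0,0],
    [0,0,0],
    [0,0,0],
    [0,0,0],
    [0,0,0],
    [0,0,0]
  ],
  "gripper": [-1,-1,0,0,0,0,0,0]
}}

```text
time: 27.55
tool_pos: [0.3473, -0.2846, 0.3527]
ee_rot: [-3.139, -0.001, 0.935]
wrist_force: [0.7, -0.1, -0.3]
width: 0.047
finger_force: 0.0
```

```bash
python3 plan.py .037 .30 .10 .38 .935
```

```text
now [ 0.3473 -0.2846  0.3527] [-3.1389e+00 -6.0000e-04  9.3480e-01] w 0.047 t 27.55 F [ 0.7 -0.1 -0.3]
8 T [[0.32, -0.3, -0.03], [0.64, -0.61, -0.06], [0.64, -0.6, -0.07], [0.64, -0.61, -0.06], [0.64, -0.61, -0.06], [0.64, -0.6, -0.06], [0.64, -0.61, -0.06], [0.63, -0.6, -0.07]] Q [[0, 0, -0.0], [0, 0, -0.0], [0, 0, -0.0], [0, 0, -0.0], [0, 0, -0.0], [0, 0, -0.0], [0, 0, -0.0], [0, 0, -0.0]]
4 T [[0.64, -0.61, -0.06], [0.64, -0.6, -0.06], [0.64, -0.61, -0.06], [0.32, -0.3, -0.03]] Q [[0, 0, -0.0], [0, 0, -0.0], [0, 0, -0.0], [0, 0, -0.0]]
j6 0.9573416909045658 [0.3    0.0999 0.3799] 0.935
```

Call:
{"fn": "play_rows", "kwargs": {
  "translation": [
    [0.32,-0.3,-0.03],
    [0.64,-0.61,-0.06],
    [0.64,-0.6,-0.06],
    [0.64,-0.61,-0.06],
    [0.64,-0.61,-0.06],
    [0.64,-0.6,-0.06],
    [0.64,-0.61,-0.06],
    [0.63,-0.6,-0.06]
  ],
  "twist": [
    [0,0,0],
    [0,0,0],
    [0,0,0],
    [0,0,0],
    [0,0,0],
    [0,0,0],
    [0,0,0],
    [0,0,0]
  ],
  "gripper": [0,0,0,0,0,0,0,0]
}}

```text
time: 28.35
tool_pos: [0.3143, -0.0213, 0.3698]
ee_rot: [-3.141, -0.0, 0.934]
wrist_force: [0.2, 0.5, 0.4]
width: 0.047
finger_force: 0.0
```

Call:
{"fn": "play_rows", "kwargs": {
  "translation": [
    [0.64,-0.61,-0.06],
    [0.64,-0.6,-0.06],
    [0.64,-0.61,-0.06],
    [0.32,-0.3,0],
    [0,0,0],
    [0,0,0],
    [0,0,0],
    [0,0,0]
  ],
  "twist": [
    [0,0,0],
    [0,0,0],
    [0,0,0],
    [0,0,0],
    [0,0,0],
    [0,0,0],
    [0,0,0],
    [0,0,0]
  ],
  "gripper": [0,0,0,0,0,0,0,0]
}}

```text
time: 29.15
tool_pos: [0.3004, 0.0988, 0.3776]
ee_rot: [-3.141, 0.0, 0.933]
wrist_force: [-0.2, 0.6, -0.5]
width: 0.047
finger_force: 0.0
```

```bash
cat > end.py <<'E'
from fit import *
for n in("top","scene"): save(n,f"pics/{n}9.png")
ims={c:cv2.imread(f"pics/{c}9.png") for c in("top","scene")}
T={"small":(.5106,.4256,0),"large":(.4583,-.1226,0),"square":(.5378,-.4118,-.434),"oblong":(.348,-.2848,.935)}
for k,g in T.items():
    n="lid_"+k; D={}
    for c in ims:
        hsv=cv2.cvtColor(ims[c],cv2.COLOR_BGR2HSV); M=((hsv[...,1]>95)&(hsv[...,0]<30)).astype(np.uint8)
        uv=proj(c,[g[0],g[1],.06])[0]; o=(uv-45).astype(int); m=M[o[1]:o[1]+90,o[0]:o[0]+90]
        _,L=cv2.connectedComponents(m); i=L[38:52,38:52]; i=np.bincount(i[i>0]).argmax(); D[c]=(o,[90,90],cv2.morphologyEx((L==i).astype(np.uint8),cv2.MORPH_CLOSE,np.ones((7,7))).astype(float))
    cost=lambda v:sum(np.abs(sil(n,c,[v[0],v[1],v[2],v[3]],o,s)-M).sum()/M.sum() for c,(o,s,M) in D.items())
    b=min((minimize(cost,v0,method="Nelder-Mead",options=dict(initial_simplex=np.vstack([v0]+[v0+d for d in np.diag([.006,.006,.006,.15])]),xatol=2e-4,fatol=1e-4)) for v0 in [np.array([g[0]+a,g[1]+e,.04,g[2]+h]) for a in(-.005,.005) for e in(-.005,.005) for h in((0,np.pi/2) if k=="square" else (0,))]),key=lambda r:r.fun)
    print(n,b.x.round(4),round(b.fun,3),"d",(b.x[:2]-g[:2]).round(4))
for x in("salt","jar"): print(x,[d["centre"].round(3) if hasattr(d["centre"],"round") else d["centre"] for d in robot.spot_point(x,"top")[:2]])
a=cv2.resize(ims["top"][225:395,330:530],None,fx=2,fy=2,interpolation=cv2.INTER_CUBIC); b=cv2.resize(ims["scene"][175:345,100:290],None,fx=2,fy=2,interpolation=cv2.INTER_CUBIC); cv2.imwrite("pics/g.png",np.hstack([a,b]))
E
python3 end.py
```

```text
lid_small [0.5091 0.4277 0.0405 0.029 ] 0.185 d [-0.0015  0.0021]
lid_large [ 0.4587 -0.1212  0.0408  0.0943] 0.091 d [0.0004 0.0014]
lid_square [ 0.5384 -0.4113  0.038  -0.4412] 0.105 d [0.0006 0.0005]
lid_oblong [ 0.3488 -0.2825  0.0417  0.9215] 0.117 d [0.0008 0.0023]
salt []
jar [[0.5162, 0.2566, -0.0052]]
```

View pics/g.png

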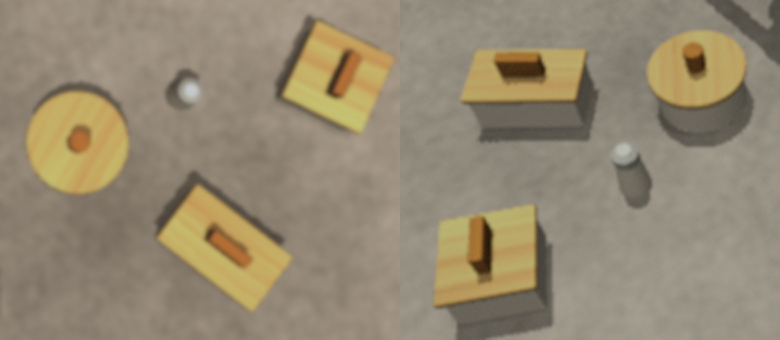

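The picture shows all three lids level on the tubs in this crop, with the salt shaker upright at (188,90). The fitted lid heights are 38–42 mm and the sideways offsets under 3 mm, so I am handing in.

```bash
python3 -c "
from bench import robot
print(robot.close_job())"
```

```text
the job is handed in; nothing more can be done
None
```

All four lids are on their matching tubs and the job is handed in; the last pictures showed every lid down on its rim within 3 mm of its tub's centre, with the salt shaker and spice jar still standing, but the hand-in returned no verdict.

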